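Drain the rinsed bottle caps from the tilting pot

ROBOT

A 6-joint arm with a two-finger parallel gripper is mounted at the origin on the work surface. World frame = base frame: x ahead of the robot, y to its left, z up, the work surface at z = 0. Lengths are in mm, angles in rad, forces in N, time in s.
With the tool pointing down it reaches from about 275 to 1000 mm from the base axis. Payload 8.4 kg.
Tool frame: the origin (TCP) lies at the very end of the fingers, on their centre line; the grasp point (between the pads) lies 19 mm behind it; z points along the fingers, y is the direction in which the jaws open and shut (so a half turn about z gives the same grasp; the last joint's range is limited). The gripper opens to 85 mm and grips with 20 to 120 N. Pads are 22 mm wide; open, the fingers measure 114 mm over their backs; the gripper's body (76 mm by 85 mm) begins 54 mm behind the grasp point. The pads swing forward as they close: fully open they stand 13 mm farther back than shut.
Start: joints at [1.195, 0.353, 1.633, -0, 1.155, -0.002], TCP at [228.221, 581.844, 194.581] pointing down, gripper open.
Joint ranges: [-2.63, 2.63], [-0.92, 2.1], [0.06, 2.66], [-1.3, 4.44], [0, 2.69], [-3.02, 3.02]. Speed limits (rad/s): [2.22, 2.22, 2.79, 3.14, 3.14, 3.14].

INTERFACE

Orientations are given as [roll, pitch, yaw] about the fixed x, y, z axes, in that order (R = Rz(yaw) Ry(pitch) Rx(roll)).
In Python, from rig import r, vision gives the robot as it stands.
- The arm moves only by the tool move_arm, never from a script. Its argument "series" is text: rows parted by semicolons, each of 7 numbers parted by spaces: the closure, from -1 (fully open) to 1 (shut), then the shift along the tool's x, y, z in units of 40 mm (1.0 is 40 mm), then the turn, a rotation vector about the tool's x, y, z in degrees. In form: grip tx ty tz ax ay az; .... A call has 1 to 20 rows; each row shifts and turns the pose as measured when the row begins, along the tool's axes as they then stand; what a row does not reach is not made up. A row lasts 1/8 s, in which the tool goes at most 62.5 mm and 10.7 degrees, less where a joint would pass 70% of its speed; a pose out of reach is approached as far as the arm can. A call is refused whole if a number of a shift passes 1 or a number of a turn 10.7, either way. A call with a gripper value outside its range is refused whole. The fingers move at their own pace and stop on an object; "grip_force" is the grip in N (left out, the last holds). Time passes only in rows, so rows that do not move let the fingers close. It gives the time, the measured TCP pose, the force and the opening at its end, in the units of the state.
- r.sense(): the state, without advancing time (a new reading comes with each control period).
- vision.grab_frame(name): name is "scene" or "top" or "wrist"; returns the picture (400x640x3 uint8, red, green, blue); there is no depth.
- vision.camera_params(name): a dict with "fx", "fy", "cx", "cy" (pixels), "position" and "rotation" of the camera in the world. Camera axes: x right, y up, looking along -z (the intrinsics and any distortion apply to the point x, -y, -z); pixel columns grow to the right and rows downward; lengths in mm; the calibration is good to about 2 mm. A picture is of the moment at which its call begins: read the wrist's pose just before it. camera_params takes no time and is no camera call; for the wrist camera it gives the pose at the moment of the call.
- r.sign_off(): hands the job in, once; it reports no verdict.
The state is a dict: "clock": time; "qpos": joint angles; "qvel": joint speeds; "joint_efforts": joint torques, N m; "eef_pos": TCP position; "tcp_rot": TCP orientation; "contact_force": force on the tool from outside, world axes, zero at the start; "wrist_torque": the same for the moment, N m; "opening": opening from 0.0 (shut) to 1.0 (fully open).
Only numpy, scipy, OpenCV 4.12 (cv2) and the standard library are available. Lean on these libraries where they do the work, as an engineer would, in place of code of your own. Each camera call takes 0.05 s, during which the arm holds its last target. There are 200 camera calls.

TASK

The bottle caps in the tilting pot are rinsed and must be drained into the white catch tray. First lift the white bottle out of the way, from in front of the pot, and stand it in the clear tote beside the amber bottle; then slide the tray, flat on the bench, squarely up against the two posts below the pot's mouth; then tip the pot right over by its handle so that all four caps end up in the tray, and swing the pot back fully upright. Leave the tray against the posts, spill no cap, and leave everything else standing where it is.

Things in the scene. Friction and masses are not known exactly. Their poses are not given: they have to be found in the camera images.
- stand: fixed aluminium stand of the tilting pot. Origin on the bench straight below the pivot; +x = pour direction, z up, y = pivot axis, 90 mm above the bench. Two posts (20 x 20 mm, 110 mm high) at x = -10..10, y = +-79..99 mm; feet 12 mm high run back to x = -160. The tray belongs with its long wall against the posts' front faces (x = 10), its centre at x = 90, y = 0 mm
- pot (a joint): angle of the steel pot, rad: 0 = upright (stop), grows as it tips towards the stand's +x, 2.1 = right over (stop). Stiff hinge (0.5 N m friction) that stays where it is left. Upright, the pot is an open cup, underside 20 mm and rim 130 mm above the bench, 100 mm across at the foot, 130 mm at the rim, axis at x = -50 mm of the stand
- handle (a point): middle of the pot's handle: black round bar 12 mm thick, 143 mm long, parallel to the pivot (stand's y), 165 mm from it, a thin arm at each end. Pot upright: at x = -143 mm of the stand, 172 mm high, behind the pot. It swings with the pot over the top (255 mm high) to x = 143 mm, 172 mm high when tipped right over. Pinch, hook or push it from above; the rim is 45 mm away
- tray: loose white plastic catch tray, 160 mm (its x) by 190 mm (its y), 45 mm high, walls and floor 8 mm thick, 0.35 kg, open on top; origin at the centre of its underside. It is symmetric; its -x wall is the one towards the pot at the start
- tray_mid (a point): centre of the tray, half-way up (22.5 mm above its underside)
- bottle_mid (a point): centre, half-way up (82.5 mm above its foot), of the loose bottle that stands in front of the pot where the tray must go: a reagent bottle: plain white body 64 mm across, shoulder from 98 to 126 mm, ribbed grey screw cap 44 mm across from 135 to 165 mm (top), 0.3 kg; z is its axis, up
- tote: fixed clear open box, 230 mm (its x) by 110 mm (its y), 50 mm high, walls and floor 5 mm thick, origin at the centre of its underside. The amber bottle stands in its +x half; the -x half, around x = -55, y = 0 mm, is free
- bottle2: loose amber bottle with a blue cap, same shape as the white one, in the +x half of the tote; origin at the centre of its foot. To be left alone
- jar: loose glass jar, 60 mm across, 85 mm high, on the bench beside the tray's place (stand's +y side); origin at the centre of its foot. To be left alone
- vials: loose white vial rack 100 x 55 mm, 58 mm high, on the bench on the other side of the tray's place (stand's -y side); origin at the centre of its underside. To be left alone
- beaker: loose glass beaker, 70 mm across, 90 mm high, near the robot; origin at the centre of its foot. To be left alone
- weight: loose brass weight, 60 mm across, 74 mm high, near the robot; origin at the centre of its foot. To be left alone
- cap1: one of four loose ribbed grey bottle caps, 40 mm across, 22 mm high, 30 g, lying in the pot at the start; origin at its centre
- cap2: one of four loose ribbed grey bottle caps, 40 mm across, 22 mm high, 30 g, lying in the pot at the start; origin at its centre
- cap3: one of four loose ribbed grey bottle caps, 40 mm across, 22 mm high, 30 g, lying in the pot at the start; origin at its centre
- cap4: one of four loose ribbed grey bottle caps, 40 mm across, 22 mm high, 30 g, lying in the pot at the start; origin at its centre
There are look-alikes about, which are no part of the job. Leave any red look-alike of the tray alone.

How it is judged:
By the outcome, as a careful person would: the job done as asked, in the order asked, and still so for the second after the job is handed in, with the robot touching nothing.
It also fails if it takes over 72 s, if anything falls off the work surface, if the arm or the gripper's body presses on something with over 40 N, if the wrist force passes 120 N, or if a joint passes its speed limit or range.

## Working session

There is one attempt and no reset: what is moved stays moved. The work goes in short steps, Python scripts to look and compute and a tool call to move; the robot and the scene stay as the last step left them, time stands still between calls to the robot, and variables do not carry over. Pictures are saved under pics/ and viewed, about 8 in all and at most 12, crops included, and the job is handed in when it is done.

Besides the shell and the picture viewer there is one more tool, called after "Emit:" as name(argument=value, ...), one argument or row to a line, values as JSON. move_arm: Moves the arm, as the interface text tells. Its arguments: {"type":"object","properties":{"series":{"type":"string"},"grip_force":{"type":"number"}},"required":["series"]}

```bash
mkdir -p pics; ls; python3 - <<'E'
from rig import r, vision
import cv2,numpy as np
s=r.sense(); print(s)
for n in("scene","top"):
    p=vision.camera_params(n); print(n,p)
    cv2.imwrite(f"pics/{n}0.png",vision.grab_frame(n)[:,:,::-1])
E
```

```text
pics
{'clock': 0.0, 'qpos': array([ 1.19461703e+00,  3.53646947e-01,  1.63415705e+00, -1.51683757e-05,
        1.15516265e+00, -2.38665605e-03]), 'qvel': array([-0.00033745, -0.00215129,  0.00088797, -0.00109289,  0.00060464,
       -0.00077243]), 'joint_efforts': array([-4.33331679e-04, -6.05258989e+01, -3.42068803e+01, -4.14000363e-05,
        9.61326412e-03, -2.62431143e-05]), 'eef_pos': array([228.02138212, 581.35381791, 193.85264842]), 'tcp_rot': array([-3.14021864e+00,  1.05892577e-05,  2.76780616e+00]), 'contact_force': array([-0.04878627,  0.7751018 , -0.30293342]), 'wrist_torque': array([-0.00184009,  0.02204225,  0.00458103]), 'opening': 1.0000890303517858}
scene {'fx': 438.81776744635073, 'fy': 438.81776744635073, 'cx': 311.83029971776523, 'cy': 196.89994794801828, 'position': array([ 822.22499214,  410.64948397, 1105.43700911]), 'rotation': array([0.52659466, 0.0031776 , 2.55794881])}
top {'fx': 464.1758717582924, 'fy': 464.1758717582924, 'cx': 324.67976025037024, 'cy': 200.35385494066244, 'position': array([ 247.61605454,  -52.8950127 , 1344.42871945]), 'rotation': array([ 0.19134136, -0.02321315, -1.56089283])}
```

View pics/scene0.png

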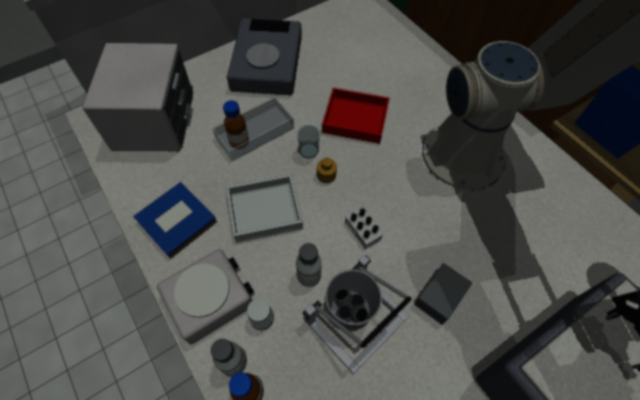

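View pics/top0.png

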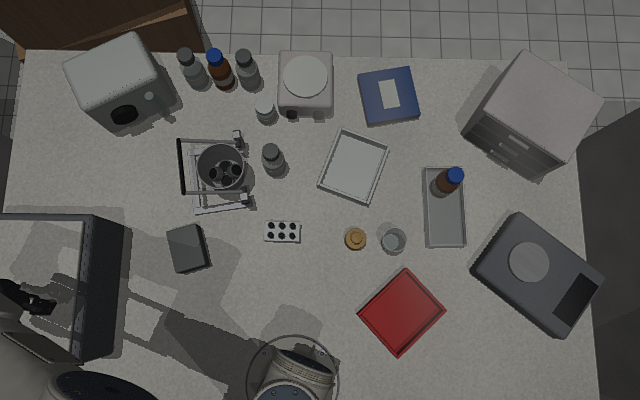

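Top view: pot at (220,166), posts (238,137)/(247,199), bottle (273,160), tray (354,167), tote (444,207), amber in it, jar (265,108), vials (282,231), beaker (394,240), weight (356,239). I'll enlarge it to read the pixels accurately.

```bash
cat > h.py <<'E'
import numpy as np,cv2
from scipy.spatial.transform import Rotation as R
from rig import r,vision
def ray(n,u,v,p=None):
    p=p or vision.camera_params(n)
    d=R.from_euler('xyz',p['rotation']).as_matrix()@np.array([(u-p['cx'])/p['fx'],-(v-p['cy'])/p['fy'],-1])
    return np.array(p['position']),d
def at(n,u,v,z,p=None):
    o,d=ray(n,u,v,p); return o+d*(z-o[2])/d[2]
def proj(n,X,p=None):
    p=p or vision.camera_params(n)
    c=R.from_euler('xyz',p['rotation']).as_matrix().T@(np.array(X,float)-p['position'])
    return np.array([p['cx']-p['fx']*c[0]/c[2],p['cy']+p['fy']*c[1]/c[2]])
def crop(img,x0,y0,x1,y1,k,f):
    c=cv2.resize(img[y0:y1,x0:x1,::-1],None,fx=k,fy=k,interpolation=cv2.INTER_CUBIC)
    c=cv2.convertScaleAbs(c,alpha=1.3,beta=10)
    for u in range(x0-x0%20+20,x1,20):
        cv2.line(c,((u-x0)*k,0),((u-x0)*k,6),(0,255,255),1); cv2.putText(c,str(u),((u-x0)*k-10,16),0,.35,(0,255,255))
    for v in range(y0-y0%20+20,y1,20):
        cv2.line(c,(0,(v-y0)*k),(6,(v-y0)*k),(0,255,255),1); cv2.putText(c,str(v),(8,(v-y0)*k+4),0,.35,(0,255,255))
    cv2.imwrite(f,c)
E
python3 - <<'E'
from h import *
i=cv2.imread("pics/top0.png")[:,:,::-1]
crop(i,170,120,330,240,5,"pics/c1.png"); crop(i,310,110,480,260,4,"pics/c2.png")
print(at("top",320,200,0),at("scene",460,165,0))
E
```

```text
[509.27804552 -67.70593989   0.        ] [33.99187733 27.68580468  0.        ]
```

View pics/c1.png

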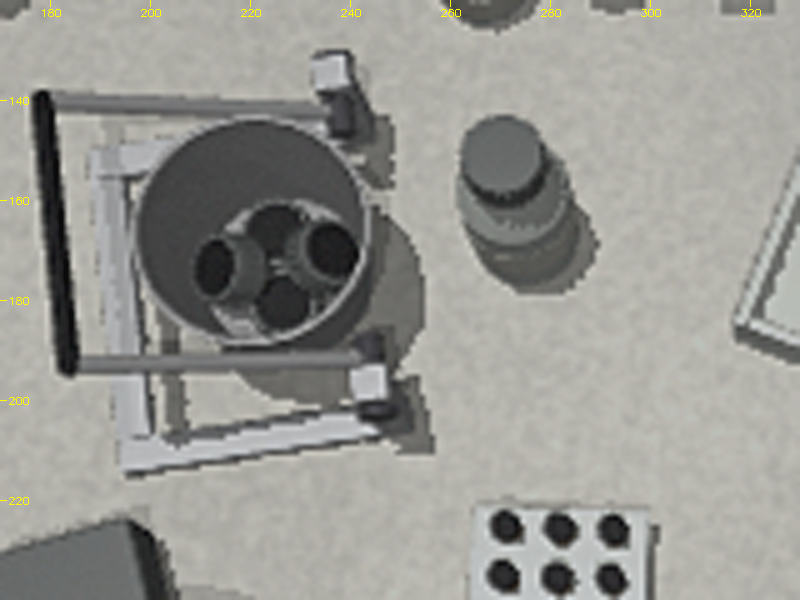

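View pics/c2.png

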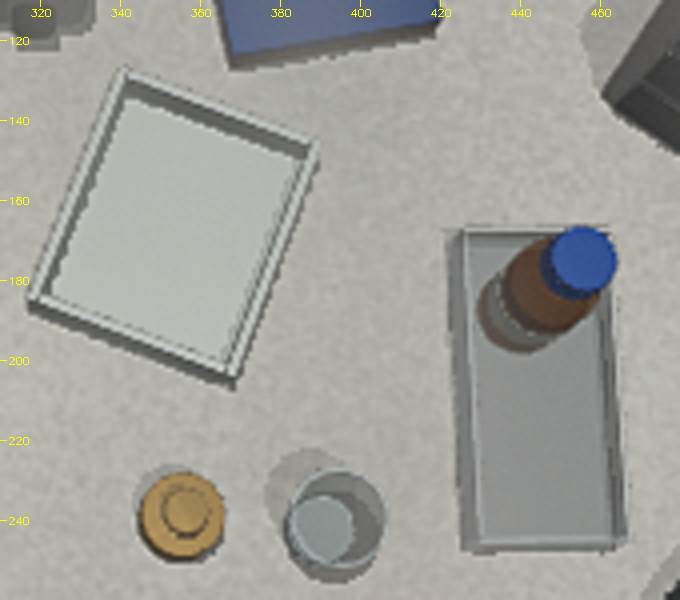

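```bash
python3 - <<'E'
from h import *
np.set_printoptions(precision=1,suppress=True)
T=lambda *a:at("top",*a)
h1,h2=T(178,138.6,172),T(183.6,194,172); print("handle",h1,h2,np.linalg.norm(h1-h2),(h1+h2)/2)
p1,p2=T(236.8,134,110),T(244,196.4,110); print("posts",p1,p2,np.linalg.norm(p1-p2),(p1+p2)/2)
for a,b in((h1,h2),(p1,p2)):
    d=a-b; print("stand +y yaw",np.degrees(np.arctan2(d[1],d[0])))
print("bottle",T(270.6,150,165))
c=[T(u,v,45) for u,v in((340.5,126.8),(390,145.8),(369,205),(317,184.3))]
print("tray",np.array(c),np.mean(c,0),[np.linalg.norm(c[i]-c[i-1]) for i in range(4)],[np.degrees(np.arctan2(*(c[i]-c[i-1])[1::-1])) for i in range(4)])
c=[T(u,v,50) for u,v in((425.2,167.2),(462,167.2),(466,244.8),(430,245.3))]
print("tote",np.array(c),np.mean(c,0),[np.linalg.norm(c[i]-c[i-1]) for i in range(4)],[np.degrees(np.arctan2(*(c[i]-c[i-1])[1::-1])) for i in range(4)])
print("amber",T(455.7,174.5,165),"jar",T(265,102,85),"vials",T(282,230,58),"beaker",T(396,238,90),"weight",T(356,238,74))
print("rim",T(220.5,166,130))
E
```

```text
handle [634.4 308.3 172. ] [486.4 283.8 172. ] 149.99775736126608 [560.4 296.1 172. ]
posts [671.  166.5 110. ] [494.8 139.  110. ] 178.3462961447122 [582.9 152.8 110. ]
stand +y yaw 9.42368387703221
stand +y yaw 8.856344234775387
bottle [609.6  66.  165. ]
tray [[ 721.  -125.    45. ]
 [ 665.2 -270.3   45. ]
 [ 488.  -207.2   45. ]
 [ 546.3  -58.1   45. ]] [ 605.1 -165.1   45. ] [np.float64(187.06867237512802), np.float64(155.66058469027118), np.float64(188.07407683677903), np.float64(160.11100515883675)] [np.float64(-20.96285236678583), np.float64(-111.01304813544279), np.float64(160.39196064009914), np.float64(68.64737429800566)]
tote [[ 600.7 -370.7   50. ]
 [ 602.4 -478.    50. ]
 [ 377.3 -478.8   50. ]
 [ 374.6 -377.1   50. ]] [ 488.8 -426.1   50. ] [np.float64(226.18261619635956), np.float64(107.37150445680275), np.float64(225.1898136083315), np.float64(101.77467514918096)] [np.float64(1.6228177778023007), np.float64(-89.07502534523542), np.float64(-179.7993969109069), np.float64(91.48458563955705)]
amber [ 550.8 -422.6  165. ] jar [777.3  94.7  85. ] vials [411.4  37.7  58. ] beaker [ 389.4 -274.7   90. ] weight [ 389.9 -167.1   74. ]
rim [573.3 202.5 130. ]
```

Stand origin ≈ (583,153), +x at yaw ≈ −81°. Handle, rim and posts agree with this. The bottle is at (610,66), the tray at (605,−165) and needs about −11°, and the free half of the tote is at about (434,−426). I'll approach the bottle now.

Emit:
move_arm(
  series="-1 0 0 -0.25 0 0 10; -1 0 0 -0.25 0 0 10; -1 0 0 -0.25 0 0 10; -1 0 0 -0.25 0 0 10; -1 0 0 -0.25 0 0 10; -1 0 0 0 0 0 9.6; -1 -0.95 0.5 0 0 0 0; -1 -0.95 0.5 0 0 0 0; -1 -0.95 0.5 0 0 0 0; -1 -0.95 0.5 0 0 0 0; -1 -0.95 0.5 0 0 0 0; -1 -0.95 0.5 0 0 0 0; -1 -0.95 0.5 0 0 0 0; -1 -0.95 0.5 0 0 0 0; -1 -0.95 0.5 0 0 0 0; -1 -0.95 0.5 0 0 0 0; -1 -0.95 0.5 0 0 0 0; -1 -0.95 0.5 0 0 0 0; -1 -0.95 0.5 0 0 0 0; -1 0 0 0 0 0 0",
  grip_force=40,
)

```text
clock: 2.6
eef_pos: [552.6, 105.0, 240.7]
tcp_rot: [-3.133, 0.009, 1.694]
contact_force: [0.2, 0.4, -0.2]
opening: 1.002
```

```bash
cat >> h.py <<'E'
def to(x,y,z=None,yaw=None,s=None):
    s=s or r.sense(); p=np.array(s['eef_pos']); t=np.array([x,y,p[2] if z is None else z])
    M=R.from_euler('xyz',s['tcp_rot']); d=M.inv().apply(t-p)/40
    a=M.as_euler('xyz'); G=R.from_euler('xyz',[np.pi,0,a[2] if yaw is None else np.radians(yaw)])
    print("units",d.round(2),"turn",np.degrees((M.inv()*G).as_rotvec()).round(1),"at",p.round(1),"yaw",np.degrees(a[2]).round(1))
E
python3 - <<'E'
from h import *
p=vision.camera_params("wrist"); print(p)
cv2.imwrite("pics/w1.png",vision.grab_frame("wrist")[:,:,::-1])
to(609.6,66,131,99); print(proj("wrist",(609.6,66,165),p))
E
```

```text
{'fx': 340.8648364980351, 'fy': 340.8648364980351, 'cx': 323.4066396401216, 'cy': 196.85436804173042, 'position': array([546.67449916, 171.49350054, 419.4773987 ]), 'rotation': array([-0.27296603,  0.00765715,  0.12225692])}
units [-1.15  1.34  2.74] turn [-0.5  0.5 -1.9] at [551.8 106.1 240.6] yaw 97.1
[387.29293822 246.09055364]
```

View pics/w1.png

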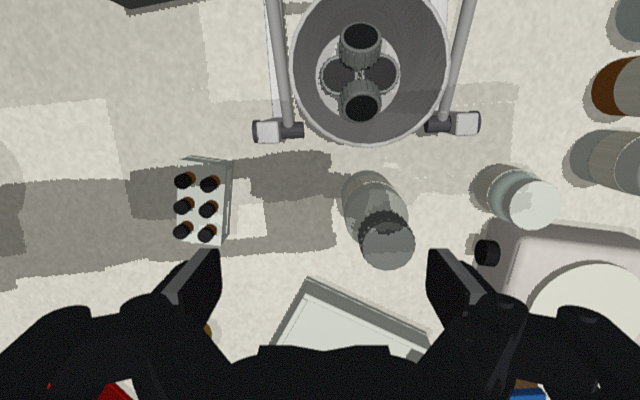

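The wrist view shows the bottle cap at (387,243), predicted (387,246). That agrees. I'll check the posts at (265,131) and (468,124) as well, and go down onto the cap.

Emit:
move_arm(
  series="-1 -0.65 0.75 0 -0.5 0.5 -1.9; -1 -0.65 0.75 0 0 0 0; -1 0 0 0 0 0 0",
)

```text
clock: 3.02
eef_pos: [617.8, 65.3, 239.9]
tcp_rot: [-3.139, -0.002, 1.731]
contact_force: [-1.2, -0.0, -0.6]
opening: 1.002
```

```bash
python3 - <<'E'
from h import *
p=dict(zip(['fx','fy','cx','cy','position','rotation'],[340.865,340.865,323.407,196.854,np.array([546.67449916, 171.49350054, 419.4773987 ]),np.array([-0.27296603,  0.00765715,  0.12225692])]))
print(at("",265,131,110,p),at("",468,124,110,p),at("",387,243,165,p))
to(609.6,66,131,99)
E
```

```text
[495.51063438 139.50974816 110.        ] [673.94490676 167.7100443  110.        ] [608.90338014  68.62412991 165.        ]
units [ 0.04 -0.19  2.72] turn [-0.1 -0.1  0.2] at [617.8  65.3 239.9] yaw 99.2
```

Emit:
move_arm(
  series="-1 0.08 -0.2 0.7 0 0 0; -1 0 0 0.7 0 0 0; -1 0 0 0.7 0 0 0; -1 0 0 0.5 0 0 0; -1 0 0 0.12 0 0 0; -1 0 0 0 0 0 0; 1 0 0 0 0 0 0; 1 0 0 0 0 0 0; 1 0 0 0 0 0 0; 1 0 0 0 0 0 0; 1 0 0 0 0 0 0; 1 0 0 0 0 0 0",
  grip_force=50,
)

```text
clock: 4.53
eef_pos: [603.3, 76.0, 131.7]
tcp_rot: [-3.14, -0.005, 1.736]
contact_force: [0.0, 0.4, -0.3]
opening: -0.001
```

```bash
python3 - <<'E'
from h import *
a=vision.grab_frame("wrist");b=vision.grab_frame("scene")
c=np.vstack([a,cv2.resize(b[150:350,200:520],(640,400))])
cv2.imwrite("pics/w2.png",cv2.resize(c[:,:,::-1],(480,600)))
print(r.sense()['eef_pos'],r.sense()['opening'],r.sense()['qpos'])
E
```

```text
[603.27003634  76.03910599 131.61828712] 0.0021642277604172885 [ 0.11996531  0.39309238  1.72647686  0.00553721  1.02408106 -0.04841892]
```

View pics/w2.png

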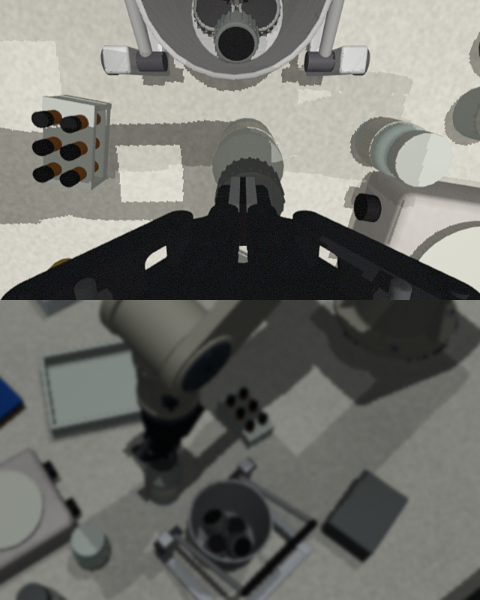

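```bash
python3 - <<'E'
from h import *
p=vision.camera_params("wrist"); q=lambda X:(proj("",X,p)*.75).round()
print(p['position'],"tcp",q((603.3,76,131.6)),"cap top",q((609.3,67,165)),q((609.3,89,165)),q((631,67,165)),q((587,67,165)),"capbot front",q((609.3,89,135)), "posts",q((495.5,139.5,110)),q((674,167.7,110)))
i=vision.grab_frame("wrist"); crop(i,260,180,420,300,5,"pics/w3.png")
E
```

```text
[593.71664404 139.5114006  311.31162582] tcp [242. 169.] cap top [248. 202.] [255. 169.] [282. 207.] [213. 197.] capbot front [253. 155.] posts [113.  58.] [355.  60.]
```

View pics/w3.png

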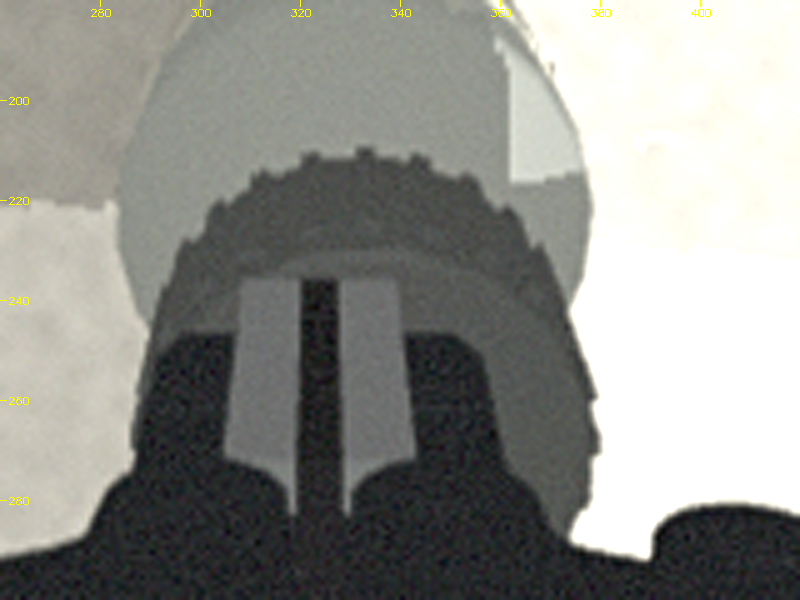

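The bottle stands where predicted, at about (609,66). The shut fingers appear to end on top of the cap: the tips show at row 236, above where the reported TCP should project. The real tips therefore seem to be about 35–40 mm higher than reported. I'll open, re-centre and go lower. The palm stays clear either way.

Emit:
move_arm(
  series="-1 0 0 0 0 0 0; -1 0 0 0 0 0 0; -1 0 0 0 0 0 0; -1 -0.26 0.12 0 0 0 0; -1 0 0 0 0 0 0; -1 0 0 0.35 0 0 0; -1 0 0 0.35 0 0 0; -1 0 0 0 0 0 0; 0.8 0 0 0 0 0 0; 0.8 0 0 0 0 0 0; 0.8 0 0 0 0 0 0; 0.8 0 0 0 0 0 0; 0.8 0 0 0 0 0 0",
)

```text
clock: 6.3
eef_pos: [609.7, 66.0, 101.0]
tcp_rot: [-3.139, -0.005, 1.736]
contact_force: [-0.1, -0.4, -0.9]
opening: 0.498
```

It has gripped the cap (42 mm opening). Now lift and carry to the tote.

Emit:
move_arm(
  series="1 0 0 -0.5 0 0 0; 1 0 0 -0.8 0 0 0; 1 0 0 -0.9 0 0 0; 1 0 0 -0.9 0 0 0; 1 -0.3 -0.2 0 0 0 0; 1 -0.6 -0.35 0 0 0 0; 1 -0.8 -0.45 0 0 0 0; 1 -0.8 -0.45 0 0 0 0; 1 -0.8 -0.45 0 0 0 0; 1 -0.8 -0.45 0 0 0 0; 1 -0.8 -0.45 0 0 0 0; 1 -0.8 -0.45 0 0 0 0; 1 -0.8 -0.45 0 0 0 0; 1 -0.8 -0.45 0 0 0 0; 1 -0.8 -0.45 0 0 0 0; 1 -0.8 -0.45 0 0 0 0; 1 -0.8 -0.45 0 0 0 0; 1 -0.6 -0.35 0 0 0 0; 1 -0.3 -0.2 0 0 0 0; 1 0 0 0 0 0 0",
  grip_force=60,
)

```text
clock: 8.8
eef_pos: [410.1, -406.8, 198.5]
tcp_rot: [-3.1, -0.024, 1.734]
contact_force: [-0.3, 0.7, -3.2]
opening: 0.495
```

```bash
python3 - <<'E'
from h import *
to(434,-425,None,99.5); s=r.sense(); print(s['eef_pos'],s['contact_force'],s['opening'],s['qpos'])
p=vision.camera_params("wrist"); print(p)
i=vision.grab_frame("wrist"); j=vision.grab_frame("top")[150:300,300:540]
cv2.imwrite("pics/w4.png",np.vstack([cv2.resize(i,(480,300)),cv2.resize(j,(480,300))])[:,:,::-1])
E
```

```text
units [-0.55  0.51 -0.03] turn [-2.4 -1.4 -0.1] at [ 410.1 -406.8  198.5] yaw 99.4
[ 410.09883316 -406.81776136  198.51513223] [-0.29974162  0.71154182 -3.21010578] 0.4948389303902928 [-0.77137971  0.30258533  1.69723551 -0.02069476  1.18623401 -0.92733049]
{'fx': 340.8648364980351, 'fy': 340.8648364980351, 'cx': 323.4066396401216, 'cy': 196.85436804173042, 'position': array([ 408.29407309, -345.62209456,  379.27517575]), 'rotation': array([-0.23925214,  0.04106736,  0.16392864])}
```

View pics/w4.png

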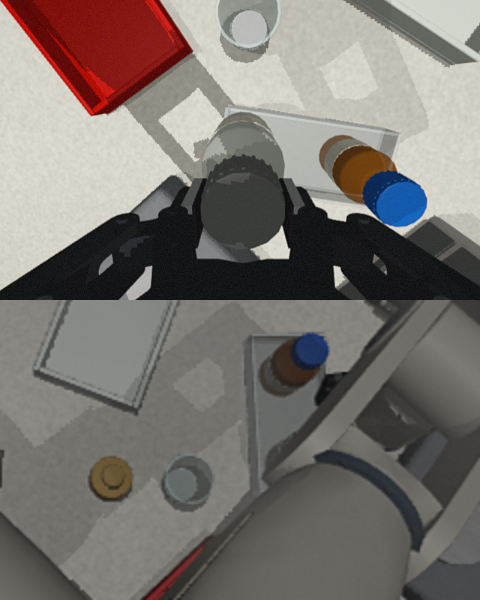

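The wrist view shows the white bottle held by its cap with the free half of the tote under it. The far rim corners are at (307,143) and (529,173) of the full image.

```bash
python3 - <<'E'
from h import *
p=dict(fx=340.865,fy=340.865,cx=323.407,cy=196.854,position=np.array([ 408.29407309, -345.62209456,  379.27517575]),rotation=np.array([-0.23925214,  0.04106736,  0.16392864]))
for u,v,z in((307,143,50),(529,173,50),(526,270,165+5)): print(at("",u,v,z,p))
E
```

```text
[ 383.84966622 -377.35862989   50.        ]
[ 597.69277809 -370.02261923   50.        ]
[ 545.98599455 -422.90979422  170.        ]
```

Emit:
move_arm(
  series="1 -0.3 0.26 0 -2.4 -1.4 0; 1 -0.25 0.25 0 0 0 0; 1 0 0 0 0 0 0",
)

```text
clock: 9.28
eef_pos: [436.7, -421.8, 198.1]
tcp_rot: [3.141, -0.001, 1.739]
contact_force: [-1.1, -0.6, -3.7]
opening: 0.498
```

Emit:
move_arm(
  series="1 -0.09 -0.08 0.4 0 0 0; 1 0 0 0.5 0 0 0; 1 0 0 0.5 0 0 0; 1 0 0 0.4 0 0 0; 1 0 0 0.2 0 0 0; 1 0 0 0 0 0 0",
)

```text
clock: 10.02
eef_pos: [432.4, -424.0, 111.5]
tcp_rot: [-3.138, -0.005, 1.741]
contact_force: [0.1, 0.6, -3.5]
opening: 0.49
```

```bash
python3 - <<'E'
from h import *
to(434,-426,106,None); print(r.sense()['contact_force'])
E
```

```text
units [-0.06  0.03  0.14] turn [-0.2 -0.3  0. ] at [ 432.4 -424.   111.5] yaw 99.7
[ 0.10766724  0.59390901 -3.46335483]
```

Emit:
move_arm(
  series="1 0 0 0.08 0 0 0; 1 0 0 0.05 0 0 0; 1 0 0 0 0 0 0",
)

```text
clock: 10.4
eef_pos: [433.2, -424.8, 107.5]
tcp_rot: [-3.14, -0.003, 1.741]
contact_force: [0.1, 0.4, -4.0]
opening: 0.497
```

Emit:
move_arm(
  series="1 0 0 0.06 0 0 0; 1 0 0 0 0 0 0",
)

```text
clock: 10.65
eef_pos: [433.9, -425.8, 106.3]
tcp_rot: [-3.141, -0.001, 1.741]
contact_force: [-0.6, 0.8, -3.5]
opening: 0.494
```

Emit:
move_arm(
  series="1 0 0 0.06 0 0 0; 1 0 0 0 0 0 0",
)

```text
clock: 10.9
eef_pos: [434.7, -427.1, 106.4]
tcp_rot: [3.141, 0.002, 1.741]
contact_force: [0.5, -0.2, -4.0]
opening: 0.495
```

Emit:
move_arm(
  series="1 0 0 0.15 0 0 0; 1 0 0 0 0 0 0",
)

```text
clock: 11.15
eef_pos: [437.1, -430.3, 105.8]
tcp_rot: [3.137, 0.01, 1.741]
contact_force: [-1.1, 0.3, -4.1]
opening: 0.497
```

```bash
python3 - <<'E'
from h import *
s=r.sense(); print({k:np.round(v,3) for k,v in s.items()})
p=vision.camera_params("wrist")
i=vision.grab_frame("wrist"); j=vision.grab_frame("scene")[60:210,150:390]
cv2.imwrite("pics/w5.png",np.vstack([cv2.resize(i,(480,300)),cv2.resize(j,(480,300),interpolation=cv2.INTER_CUBIC)])[:,:,::-1])
print(p['position'],p['rotation'],proj("",(434,-426,170),p)*.75)
E
```

```text
{'clock': np.float64(11.15), 'qpos': array([-0.779,  0.424,  1.745, -0.002,  0.962, -0.948]), 'qvel': array([ 0.   , -0.019, -0.019, -0.002,  0.017,  0.001]), 'joint_efforts': array([-1.2800e-01, -6.4757e+01, -3.2478e+01, -9.4000e-02, -1.1800e-01,
        4.0000e-03]), 'eef_pos': array([ 437.112, -430.292,  105.824]), 'tcp_rot': array([3.137, 0.01 , 1.741]), 'contact_force': array([-1.074,  0.264, -4.067]), 'wrist_torque': array([ 0.045, -0.049, -0.002]), 'opening': np.float64(0.497)}
[ 425.56355665 -364.49586365  284.53820434] [-0.27347878 -0.00558562  0.16994202] [237.06726945 205.61899373]
```

View pics/w5.png

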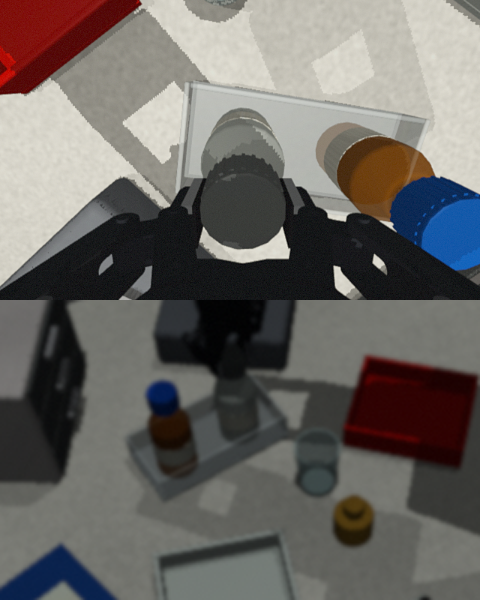

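The bottle is inside the tote in its free half, clear of the walls. Its foot is at tote-floor height by the grip offset (101 mm at grasp, now 105.8). Release and retreat.

Emit:
move_arm(
  series="-0.2 0 0 0 0 0 0; -0.5 0 0 0 0 0 0; -1 0 0 0 0 0 0; -1 0 0 0 0 0 0; -1 0 0 -0.3 0 0 0; -1 0 0 -0.8 0 0 0; -1 0 0 -0.9 0 0 0; -1 0 0 -0.9 0 0 0; -1 0 0 -0.5 0 0 0; -1 0 0 0 0 0 0",
)

```text
clock: 12.5
eef_pos: [436.3, -428.7, 248.4]
tcp_rot: [3.136, 0.01, 1.741]
contact_force: [-0.6, 0.0, 0.0]
opening: 0.997
```

```bash
python3 - <<'E'
from h import *
print(r.sense()['eef_pos'],r.sense()['contact_force'])
p=vision.camera_params("wrist");print(p['position'],p['rotation'])
i=vision.grab_frame("wrist");cv2.imwrite("pics/w6.png",i[:,:,::-1])
# grey cap blob: predicted centre
print(proj("",(437,-430,170),p))
# tray plan: stand frame
o=np.array([584,153.3]);a=np.radians(-81);x=np.array([np.cos(a),np.sin(a)]);y=np.array([-x[1],x[0]])
print("tray target",o+90*x, "stand y",y)
for n,c in(("tray",(605,-165)),("jar",(777.3,94.7)),("vials",(411.4,37.7))):
    d=np.array(c)-o; print(n,d@x,d@y)
E
```

```text
[ 436.32853069 -428.71355927  248.3834478 ] [-0.64652516  0.03333974  0.0101868 ]
[ 424.73122234 -362.97766048  427.11475772] [-0.27333001 -0.00607596  0.17000182]
[322.36925518 191.98068396]
tray target [598.07910185  64.40804935] stand y [0.98768834 0.15643447]
tray 317.6663225772772 -29.051635069807613
jar 88.11731885115171 181.75309658568256
vials 87.17618350685407 -188.5588317453715
```

Emit:
move_arm(
  series="-1 0 0 0 0.3 0.5 6.1; -1 0 0 0 0 0 6.1; -1 0 0 0 0 0 6.1; -1 0 0 0 0 0 6.1; -1 0 0 0 0 0 6.1; -1 0 0 0 0 0 0; -1 0.78 0.27 0 0 0 0; -1 0.78 0.27 0 0 0 0; -1 0.78 0.27 0 0 0 0; -1 0.78 0.27 0 0 0 0; -1 0.78 0.27 0 0 0 0; -1 0.5 0.2 0 0 0 0; -1 0 0 0 0 0 0",
)

```text
clock: 14.18
eef_pos: [555.6, -278.9, 234.1]
tcp_rot: [-3.123, -0.006, 1.21]
contact_force: [-0.9, 0.8, 0.0]
opening: 1.0
```

```bash
python3 - <<'E'
from h import *
to(562.6,-277,-20,69.3)
p=vision.camera_params("wrist");print(p['position'],p['rotation'])
i=vision.grab_frame("wrist"); j=vision.grab_frame("top")[120:270,300:480]
cv2.imwrite("pics/w7.png",np.vstack([cv2.resize(i,(480,300)),cv2.resize(j,(480,400))[:300]])[:,:,::-1])
for c in((562.6,-277,0),(661,-271,45),(490,-207,45)): print(proj("",c,p)*.75)
E
```

```text
units [0.07 0.27 6.35] turn [-1.1 -0.4  0. ] at [ 555.6 -278.9  234.1] yaw 69.3
[ 582.2319937  -220.170294    413.85734412] [-0.25684762  0.01746723 -0.36168424]
[248.07807554 118.73115732]
[312.18050874  94.93033763]
[183.13209827  95.27332451]
```

View pics/w7.png

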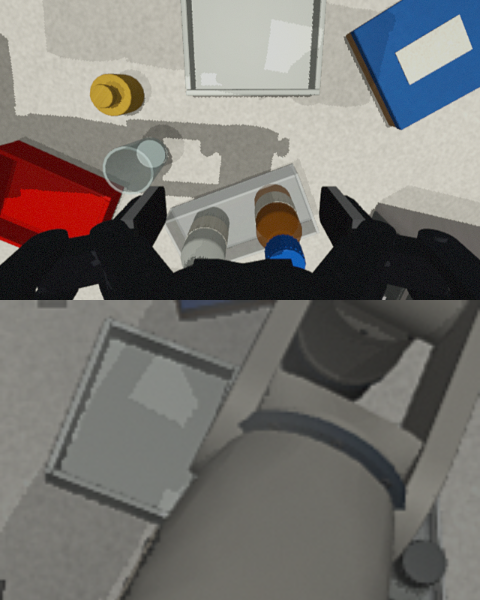

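The wrist view shows the near tray wall level at display row 95, columns 185–321, so the tool is aligned with the tray, which sits about 6 mm further along tool +y than estimated. The white bottle stands in the tote beside the amber one. I'll lower behind the tray with open fingers, to push it with two points.

Emit:
move_arm(
  series="-1 0.09 0.32 0 -1.1 -0.4 0; -1 0 0 0.9 0 0 0; -1 0 0 0.9 0 0 0; -1 0 0 0.9 0 0 0; -1 0 0 0.9 0 0 0; -1 0 0 0.9 0 0 0; -1 0 0 0.5 0 0 0; -1 0 0 0 0 0 0",
)

```text
clock: 15.28
eef_pos: [571.9, -290.1, 29.9]
tcp_rot: [3.129, 0.005, 1.202]
contact_force: [-0.2, 0.5, 0.2]
opening: 1.002
```

```bash
python3 - <<'E'
from h import *
to(569,-280,-28,69.3)
E
```

```text
units [ 0.22 -0.18  1.44] turn [ 0.7  0.3 -0.4] at [ 571.9 -290.1   29.9] yaw 68.9
```

Emit:
move_arm(
  series="-1 0.1 -0.1 0.4 0.7 0.3 -0.4; -1 0 0 0.4 0 0 0; -1 0 0 0.3 0 0 0; -1 0 0 0 0 0 0",
)

```text
clock: 15.78
eef_pos: [571.2, -286.1, -15.0]
tcp_rot: [3.138, -0.0, 1.209]
contact_force: [-0.9, 0.2, 0.5]
opening: 1.001
```

Emit:
move_arm(
  series="-1 0 0 0.2 0 0 0; -1 0 0 0.15 0 0 0; -1 0 0 0 0 0 0",
)

```text
clock: 16.15
eef_pos: [571.8, -286.4, -29.3]
tcp_rot: [3.137, 0.0, 1.209]
contact_force: [0.1, 0.9, 0.8]
opening: 1.0
```

```bash
python3 - <<'E'
from h import *
to(579,-252,-30,69.3); print(r.sense()['contact_force'])
E
```

```text
units [ 0.87 -0.14  0.02] turn [ 0.3  0.  -0. ] at [ 571.8 -286.4  -29.3] yaw 69.3
[0.07756574 0.92239979 0.79799863]
```

Emit:
move_arm(
  series="-1 0.4 -0.07 0 0 0 0; -1 0.4 -0.06 0 0 0 0; -1 0.4 0.02 0 0 0 -2.1; -1 0.4 0.02 0 0 0 -2.1; -1 0.4 0.02 0 0 0 -2.1; -1 0.4 0.02 0 0 0 -2.1; -1 0 0 0 0 0 0",
)

```text
clock: 17.02
eef_pos: [603.5, -186.8, -28.5]
tcp_rot: [3.135, 0.001, 1.369]
contact_force: [-0.0, -0.2, -0.4]
opening: 1.004
```

```bash
python3 - <<'E'
from h import *
to(612.3,-25.5,-30,99); print(r.sense()['contact_force'])
E
```

```text
units [ 4.   -0.59  0.03] turn [  0.3   0.1 -20.6] at [ 603.5 -186.8  -28.5] yaw 78.4
[-0.00493172 -0.22213554 -0.42711728]
```

Emit:
move_arm(
  series="-1 0.35 0.01 0 0.1 0 -2.6; -1 0.35 0.01 0 0.1 0 -2.6; -1 0.35 0.01 0 0 0 -2.6; -1 0.35 0.01 0 0 0 -2.6; -1 0.35 0.01 0 0 0 -2.6; -1 0.35 0.01 0 0 0 -2.6; -1 0.35 0.01 0 0 0 -2.6; -1 0 0 0 0 0 0",
)

```text
clock: 18.02
eef_pos: [612.4, -83.1, -28.4]
tcp_rot: [3.139, 0.002, 1.709]
contact_force: [0.3, 0.3, -0.3]
opening: 1.0
```

```bash
python3 - <<'E'
from h import *
to(612.3,-25.5,-30,99); print(r.sense()['contact_force'])
p=vision.camera_params("wrist");print(p['position'],p['rotation'])
i=vision.grab_frame("wrist");cv2.imwrite("pics/w8.png",i[:,:,::-1])
s=r.sense();ps=np.array(s['eef_pos'])
R_=R.from_euler('xyz',s['tcp_rot']).as_matrix()
m=ps+R_[:,0]*11
for a,b in((0,-95),(0,95),(160,-95),(160,95)):
    q=m+R_[:,0]*a+R_[:,1]*b; q[2]=45; print(a,b,q.round(1),proj("",q,p).round())
E
```

```text
units [1.43 0.2  0.04] turn [ 0.1  0.1 -1.1] at [612.4 -83.1 -28.4] yaw 97.9
[ 0.30537479  0.34499344 -0.34315632]
[603.68429538 -18.26476479 150.79013282] [-0.26587668 -0.00329683  0.13743145]
0 -95 [516.9 -85.7  45. ] [ 43. 271.]
0 95 [705.2 -59.8  45. ] [599. 270.]
160 -95 [495.1  72.8  45. ] [-115. -396.]
160 95 [683.3  98.7  45. ] [ 754. -392.]
```

View pics/w8.png

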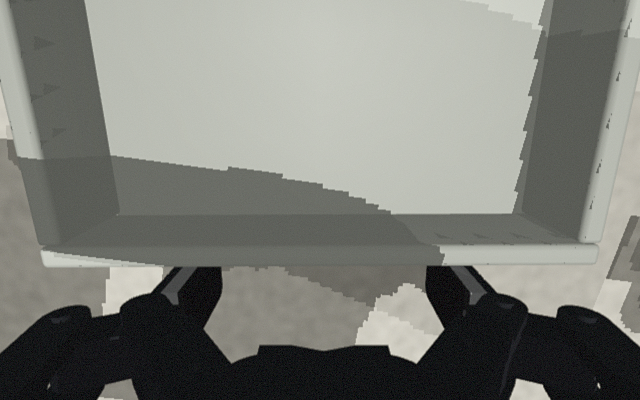

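The wrist view shows the tray wall resting on both fingers, with outer corners at (43,266) and (598,263), predicted (43,271) and (599,270). It is centred and square to the tool. I'll push it on to the posts now, slower.

Emit:
move_arm(
  series="-1 0.3 0.05 0 0 0 -0.5; -1 0.3 0.05 0 0 0 -0.5; -1 0.3 0.05 0 0 0 0; -1 0.25 0.04 0 0 0 0; -1 0 0 0 0 0 0",
)

```text
clock: 18.7
eef_pos: [613.4, -34.4, -28.4]
tcp_rot: [3.139, 0.003, 1.725]
contact_force: [-0.9, 0.6, 0.6]
opening: 0.999
```

```bash
python3 - <<'E'
from h import *
to(612.3,-25.5,-30,99); print(r.sense()['contact_force'])
E
```

```text
units [0.23 0.01 0.04] turn [ 0.2  0.2 -0.2] at [613.4 -34.4 -28.4] yaw 98.8
[-0.85954199  0.58136502  0.55731999]
```

Emit:
move_arm(
  series="-1 0.15 0 0 0 0 0; -1 0.12 0 0 0 0 0; -1 0.12 0 0 0 0 0; -1 0 0 0 0 0 0",
)

```text
clock: 19.2
eef_pos: [614.3, -26.5, -27.6]
tcp_rot: [3.134, 0.015, 1.733]
contact_force: [-0.3, 0.5, 0.1]
opening: 1.0
```

Emit:
move_arm(
  series="-1 0.15 0 0 0.2 -0.8 0; -1 0.15 0 0 0 0 0; -1 0.1 0 0 0 0 0",
)

```text
clock: 19.58
eef_pos: [614.6, -27.9, -26.5]
tcp_rot: [3.136, 0.051, 1.737]
contact_force: [1.8, -22.4, -0.5]
opening: 0.997
```

```bash
python3 - <<'E'
from h import *
to(612.3,-25.5,-30,99); print(r.sense()['contact_force'])
E
```

```text
units [ 0.07 -0.05  0.08] turn [0.3 2.9 0.6] at [614.6 -27.9 -26.5] yaw 99.5
[  1.80971981 -22.36319428  -0.51579223]
```

The tray is against the posts: 22 N of contact, tool within 2 mm of the predicted seat. I'll back off, rise, turn the jaws across the handle, and go over it.

Emit:
move_arm(
  series="-1 -0.3 0 0 0 2 0; -1 -0.3 0 0 0 0 0; -1 -0.1 0 -0.5 0 0 0; -1 0 0 -0.9 0 0 0; -1 0 0 -0.9 0 0 0; -1 0 0 -0.9 0 0 0; -1 0 0 -0.9 0 0 0; -1 0 0 -0.9 0 0 0; -1 0 0 -0.9 0 0 0; -1 0 0 -0.5 0 0 0; -1 0 0 0 0 0 10; -1 0 0 0 0 0 10; -1 0 0 0 0 0 10; -1 0 0 0 0 0 10; -1 0 0 0 0 0 10; -1 0 0 0 0 0 10; -1 0 0 0 0 0 10; -1 0 0 0 0 0 10; -1 0 0 0 0 0 10; -1 0 0 0 0 0 0",
)

```text
clock: 22.08
eef_pos: [612.8, -40.2, 263.4]
tcp_rot: [3.118, -0.02, 0.119]
contact_force: [-0.9, -0.1, 0.3]
opening: 1.0
```

```bash
python3 - <<'E'
from h import *
to(561,295,None,9); print(r.sense()['qpos'].round(2))
E
```

```text
units [-0.29 -8.47 -0.21] turn [ 1.4 -1.1 -2.2] at [612.8 -40.2 263.4] yaw 6.8
[-0.06  0.27  1.6  -0.02  1.25  1.4 ]
```

Emit:
move_arm(
  series="-1 0 0 0 1.4 -1.1 -2.2; -1 0 -0.8 0 0 0 0; -1 0 -0.8 0 0 0 0; -1 0 -0.8 0 0 0 0; -1 0 -0.8 0 0 0 0; -1 0 -0.8 0 0 0 0; -1 0 -0.8 0 0 0 0; -1 0 -0.8 0 0 0 0; -1 0 -0.8 0 0 0 0; -1 0 -0.8 0 0 0 0; -1 0 -0.6 0 0 0 0; -1 0 0 0 0 0 0",
)

```text
clock: 23.58
eef_pos: [550.1, 279.7, 272.5]
tcp_rot: [3.14, -0.006, 0.217]
contact_force: [0.2, -1.4, 0.2]
opening: 1.004
```

```bash
python3 - <<'E'
from h import *
to(561,295,120,9)
E
```

```text
units [ 0.32 -0.32  3.81] turn [ 0.1 -0.4  3.4] at [550.1 279.7 272.5] yaw 12.4
```

Emit:
move_arm(
  series="-1 0.3 -0.32 0 0 -0.4 3.4; -1 0 0 0.6 0 0 0; -1 0 0 0.7 0 0 0; -1 0 0 0.7 0 0 0; -1 0 0 0.6 0 0 0; -1 0 0 0.4 0 0 0; -1 0 0 0 0 0 0",
)

```text
clock: 24.45
eef_pos: [560.3, 291.3, 153.4]
tcp_rot: [3.139, -0.003, 0.174]
contact_force: [0.0, 0.8, 0.1]
opening: 0.996
```

```bash
python3 - <<'E'
from h import *
to(561,295,120,9)
E
```

```text
units [ 0.03 -0.09  0.84] turn [ 0.2 -0.2  1. ] at [560.3 291.3 153.4] yaw 10.0
```

Emit:
move_arm(
  series="-1 0 -0.05 0.4 0 0 1; -1 0 -0.05 0.4 0 0 0; -1 0 0 0 0 0 0; 0.9 0 0 0 0 0 0; 0.9 0 0 0 0 0 0; 0.9 0 0 0 0 0 0; 0.9 0 0 0 0 0 0; 0.9 0 0 0 0 0 0; 0.9 0 0 0 0 0 0; 0.9 0 0 0 0 0 0",
  grip_force=25,
)

```text
clock: 25.7
eef_pos: [561.8, 294.6, 122.4]
tcp_rot: [3.137, -0.007, 0.157]
contact_force: [0.9, -0.4, 0.1]
opening: 0.124
```

The handle is pinched (10.5 mm opening on the 12 mm bar). I'll swing it along the arc (tool y = stand +x) and check on the way.

Emit:
move_arm(
  series="0.9 0 0.26 -0.4 0 0 0; 0.9 0 0.31 -0.37 0 0 0; 0.9 0 0.35 -0.33 0 0 0; 0.9 0 0.385 -0.29 0 0 0; 0.9 0 0.415 -0.24 0 0 0; 0.9 0 0.44 -0.19 0 0 0",
)

```text
clock: 26.45
eef_pos: [576.0, 209.2, 199.1]
tcp_rot: [-3.14, -0.011, 0.158]
contact_force: [5.6, 3.1, -8.7]
opening: 0.127
```

```bash
cat >> h.py <<'E'
def arc(th):
    """remaining shift from now to handle angle th (deg), reported frame"""
    s=r.sense();p=np.array(s['eef_pos']);o=np.array([584,153.3]);a=np.radians(-81);x=np.array([np.cos(a),np.sin(a)])
    y=np.array([-x[1],x[0]])
    X=(p[:2]-o)@x; Z=p[2]+49.6-90
    print("radius",np.hypot(X,Z).round(1),"theta",np.degrees(np.arctan2(X,Z)).round(1),"y",((p[:2]-o)@y).round(1),"F",np.round(s['contact_force'],1),"op",round(float(s['opening']),3),"clk",s['clock'])
    t=np.radians(th); q=o+165*np.sin(t)*x; to(q[0],q[1],90+165*np.cos(t)-49.6,9)
E
python3 -c "
from h import *
arc(-16)"
```

```text
radius 168.4 theta -19.6 y 0.9 F [ 5.6  3.1 -8.7] op 0.127 clk 26.45
units [-0.02  0.27  0.  ] turn [-0.1 -0.6  0. ] at [576.  209.2 199.1] yaw 9.0
```

Emit:
move_arm(
  series="0.9 0 0.46 -0.1 0 0 0; 0.9 0 0.475 -0.06 0 0 0; 0.9 0 0.48 -0.01 0 0 0; 0.9 0 0.48 0.04 0 0 0; 0.9 0 0.47 0.09 0 0 0; 0.9 0 0.46 0.14 0 0 0",
)

```text
clock: 27.2
eef_pos: [595.1, 96.4, 202.2]
tcp_rot: [-3.128, -0.02, 0.155]
contact_force: [3.8, 10.9, -9.1]
opening: 0.126
```

```bash
python3 -c "
from h import *
arc(60.2)"
```

```text
radius 171.9 theta 19.7 y 2.1 F [ 3.8 10.9 -9.1] op 0.126 clk 27.2
units [-0.09  2.16  1.96] turn [-0.8 -1.1 -0.1] at [595.1  96.4 202.2] yaw 8.9
```

Emit:
move_arm(
  series="0.9 0 0.43 0.24 0 -0.5 0; 0.9 0 0.41 0.28 0 0 0; 0.9 0 0.38 0.32 0 0 0; 0.9 0 0.35 0.36 0 0 0; 0.9 0 0.3 0.39 0 0 0; 0.9 0 0.25 0.41 0 0 0",
)

```text
clock: 27.95
eef_pos: [609.8, 12.8, 121.4]
tcp_rot: [-3.119, -0.014, 0.151]
contact_force: [-12.9, 57.5, 48.6]
opening: 0.127
```

```bash
python3 -c "
from h import *
arc(60.2)"
```

```text
radius 164.2 theta 60.4 y 3.5 F [-12.9  57.5  48.6] op 0.127 clk 27.95
units [-0.09  0.01 -0.03] turn [-1.3 -0.8 -0.3] at [609.8  12.8 121.4] yaw 8.6
```

At the over stop (60.4°). The force is high, so I'll relax it with hold rows and let the caps fall.

Emit:
move_arm(
  series="0.9 0 -0.03 -0.05 0 0 0; 0.9 0 0 0 0 0 0; 0.9 0 0 0 0 0 0; 0.9 0 0 0 0 0 0; 0.9 0 0 0 0 0 0; 0.9 0 0 0 0 0 0; 0.9 0 0 0 0 0 0",
)

```text
clock: 28.82
eef_pos: [609.7, 13.7, 120.0]
tcp_rot: [-3.118, -0.013, 0.152]
contact_force: [0.1, 3.6, 1.9]
opening: 0.124
```

```bash
python3 -c "
from h import *
arc(60.2)
for n in ('top','scene','wrist'): cv2.imwrite(f'pics/p_{n}.png',vision.grab_frame(n)[:,:,::-1])"
```

```text
radius 162.7 theta 60.7 y 3.5 F [0.1 3.6 1.9] op 0.124 clk 28.825
units [-0.09  0.03 -0.06] turn [-1.3 -0.8 -0.3] at [609.7  13.7 120. ] yaw 8.7
```

Emit:
move_arm(
  series="0.9 0 -0.26 -0.4 0 0 0; 0.9 0 -0.31 -0.37 0 0 0; 0.9 0 -0.35 -0.33 0 0 0; 0.9 0 -0.385 -0.28 0 0 0; 0.9 0 -0.415 -0.23 0 0 0; 0.9 0 -0.44 -0.18 0 0 0",
)

```text
clock: 29.72
eef_pos: [596.0, 96.7, 196.3]
tcp_rot: [-3.126, -0.014, 0.151]
contact_force: [1.9, -3.0, -2.1]
opening: 0.128
```

```bash
python3 -c "
from h import *
arc(0)"
```

```text
radius 166.3 theta 20.3 y 3.0 F [ 1.9 -3.  -2.1] op 0.128 clk 29.725
units [-0.08 -1.45 -0.21] turn [-0.9 -0.8 -0.3] at [596.   96.7 196.3] yaw 8.7
```

Emit:
move_arm(
  series="0.9 0 -0.46 -0.12 0 0 0; 0.9 0 -0.475 -0.07 0 0 0; 0.9 0 -0.48 -0.01 0 0 0; 0.9 0 -0.48 0.05 0 0 0; 0.9 0 -0.47 0.1 0 0 0; 0.9 0 -0.46 0.16 0 0 0",
)

```text
clock: 30.48
eef_pos: [576.3, 216.0, 195.2]
tcp_rot: [-3.127, -0.013, 0.152]
contact_force: [-0.3, -2.7, 2.5]
opening: 0.126
```

```bash
python3 -c "
from h import *
arc(-60.2)"
```

```text
radius 167.2 theta -22.2 y 2.2 F [-0.3 -2.7  2.5] op 0.126 clk 30.475
units [-0.09 -1.97  1.85] turn [-0.9 -0.7 -0.3] at [576.3 216.  195.2] yaw 8.7
```

Emit:
move_arm(
  series="0.9 0 -0.43 0.22 0 0 0; 0.9 0 -0.4 0.27 0 0 0; 0.9 0 -0.37 0.32 0 0 0; 0.9 0 -0.33 0.35 0 0 0; 0.9 0 -0.26 0.35 0 0 0",
)

```text
clock: 31.1
eef_pos: [563.6, 292.9, 130.1]
tcp_rot: [-3.127, -0.009, 0.153]
contact_force: [0.1, -4.8, 0.0]
opening: 0.125
```

```bash
python3 -c "
from h import *
arc(-60.2)"
```

```text
radius 167.2 theta -57.6 y 1.6 F [ 0.1 -4.8  0. ] op 0.125 clk 31.1
units [-0.04 -0.05  0.19] turn [-0.8 -0.5 -0.2] at [563.6 292.9 130.1] yaw 8.7
```

Emit:
move_arm(
  series="0.9 0 -0.08 0.16 0 0 0; 0.9 0 -0.08 0.16 0 0 0",
)

```text
clock: 31.35
eef_pos: [565.2, 296.3, 120.4]
tcp_rot: [-3.134, -0.013, 0.155]
contact_force: [-2.9, -34.4, 46.5]
opening: 0.126
```

```bash
python3 -c "
from h import *
arc(-60.2)"
```

```text
radius 164.9 theta -61.0 y 3.8 F [ -2.9 -34.4  46.5] op 0.126 clk 31.35
units [-0.09  0.02 -0.05] turn [-0.4 -0.7 -0.1] at [565.2 296.3 120.4] yaw 8.9
```

Upright stop reached (−61°, firm contact). Relax, open and rise clear.

Emit:
move_arm(
  series="0.9 0 0 0 0 0 0; 0.9 0 0 0 0 0 0; -1 0 0 0 0 0 0; -1 0 0 0 0 0 0; -1 0 0 0 0 0 0; -1 0 0 0 0 0 0; -1 0 0 -0.3 0 0 0; -1 0 0 -0.7 0 0 0; -1 0 0 -0.9 0 0 0; -1 0 0 -0.9 0 0 0; -1 0 0 -0.5 0 0 0; -1 -0.3 -0.8 0 0 0 0; -1 -0.3 -0.8 0 0 0 0; -1 -0.3 -0.8 0 0 0 0; -1 -0.3 -0.8 0 0 0 0; -1 -0.3 -0.8 0 0 0 0; -1 0 0 0 0 0 0",
)

```text
clock: 33.48
eef_pos: [479.8, 449.5, 267.8]
tcp_rot: [-3.128, -0.023, 0.151]
contact_force: [-0.2, -0.9, 0.0]
opening: 0.999
```

```bash
python3 - <<'E'
from h import *
print(r.sense()['eef_pos'])
a=vision.grab_frame("top"); cv2.imwrite("pics/f_top.png",a[:,:,::-1])
crop(a,170,90,330,240,4,"pics/a.png"); A=cv2.imread("pics/a.png")
b=cv2.convertScaleAbs(vision.grab_frame("scene")[80:340,190:420,::-1],alpha=1.4,beta=10); B=cv2.resize(b[:, :140],None,fx=1,fy=1)
t=cv2.resize(a[150:260,410:480,::-1],(160,251)); 
out=np.zeros((600,800,3),np.uint8); out[:600,:640]=A; out[:251,640:]=t
out[260:520,640:]=cv2.resize(b[40:,:],(160,152*1+0))[:0] if 0 else 0
c=b[90:250,20:220]; out[260:260+128,640:]=cv2.resize(c,(160,128))
cv2.imwrite("pics/final.png",out)
o=np.array([584,153.3]);an=np.radians(-81);x=np.array([np.cos(an),np.sin(an)]);y=np.array([-x[1],x[0]])
for X in((10,-95),(10,95),(170,95),(170,-95)):
    q=o+X[0]*x+X[1]*y; print("tray corner",X,proj("top",(*q,45)).round(1))
for Y in(-71.5,71.5):
    q=o-143*x+Y*y; print("handle",proj("top",(*q,172)).round(1))
E
```

```text
[479.79649093 449.49656664 267.77426623]
tray corner (10, -95) [251.  202.1]
tray corner (10, 95) [243.4 138.7]
tray corner (170, 95) [297.8 131.4]
tray corner (170, -95) [306.9 194.2]
handle [183.9 192.3]
handle [179.  139.4]
```

View pics/final.png

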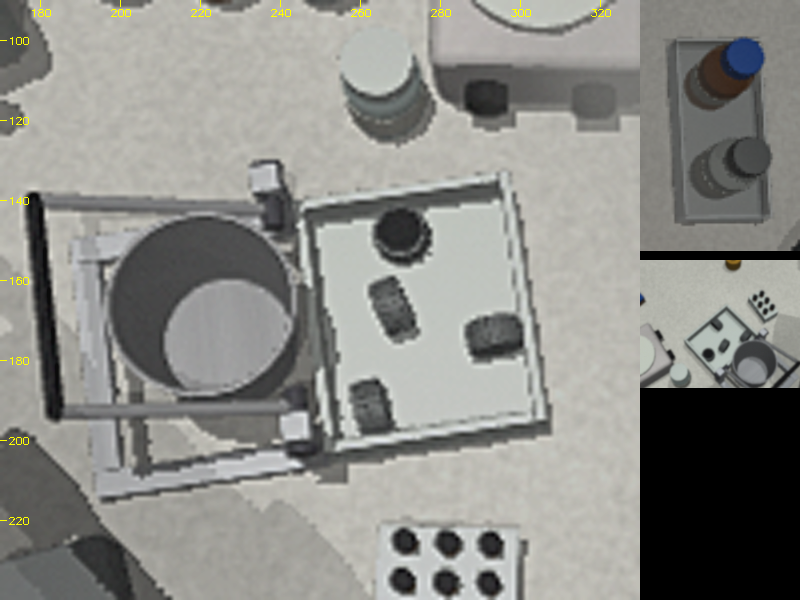

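The final view shows:
- All four caps in the tray, at about (270,148), (268,167), (293,174) and (262,191).
- The pot empty and upright, with the handle on its predicted line.
- The tray against both posts, corners within about 2 px of prediction.
- Both bottles standing in the tote.

I'll hand the job in now.

```bash
python3 -c "
from rig import r
print(r.sign_off())"
```

```text
the job is handed in; nothing more can be done
None
```

The job is done and handed in at about 34 s on the robot's clock. In order, I stood the white bottle in the tote, slid the tray flat against the posts, tipped the pot right over by its handle and swung it back upright.

**Last checks:**
- **Caps and pot:** the last pictures show all four caps in the tray. The pot is empty, and its handle is back on the predicted upright line.
- **Tray:** it is square and against both posts, with its corners within about 2–3 px of prediction. It may sit about 3 mm off centre along the pivot axis, which is near the measuring error.
- **Bottles and neighbours:** the white bottle stands in the free half of the tote, and the amber bottle is upright. The jar and vial rack look undisturbed. I passed clear of the beaker and weight, but neither was in the last close-up to confirm.

**What failed or disagreed:**
- **First bottle grasp:** it closed on nothing. The fingertips turned out to sit about 38 mm higher than the reported tool position, so I corrected every later height for that.
- **Bottle set-down:** the force reading showed no clear floor contact before I let go. I judged the height from the earlier grasp instead, and the pictures show the bottle standing.
- **Forces at the pot stops:** the wrist force briefly reached about 76 N at the tipped stop and 58 N at the upright stop. Both are under the 120 N limit, and I relaxed the arm afterwards.

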